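Ready the carat balance: on, carats, cover shut, tare

ROBOT

A 7-joint arm with a two-finger parallel gripper is mounted at the origin on the work surface. World frame = base frame: x ahead of the robot, y to its left, z up, the work surface at z = 0. Lengths are in m, angles in rad, forces in N, time in s.
With the tool pointing down it reaches from about 0.4 to 0.85 m from the base axis. Payload 10.4 kg.
Tool frame: the origin (TCP) lies between the finger pads; the fingertips stand ahead of it and the grasp point (between the pads) lies 5 mm behind it (manip.tip_extent is the z of the fingertips in the tool frame, in m); z points along the fingers, y is the line along which they close (so a half turn about z gives the same grasp; the last joint's range is limited). The gripper opens to 85 mm and grips with 20 to 120 N. Pads are 22 mm wide; open, the fingers measure 114 mm over their backs; the gripper's body (76 mm by 85 mm) begins 54 mm behind the grasp point. The pads swing forward as they close: fully open they stand 13 mm farther back than shut.
Start: joints at [-1.157, 0.332, -0.065, 1.46, 0.022, 1.35, -0.088], TCP at [0.264, 0.566, 0.245] pointing down, gripper open.
Joint ranges: [-2.6, 2.6], [-0.5, 2.12], [-1.47, 1.34], [0.16, 2.42], [-1.27, 4.41], [0.06, 2.06], [-2.6, 2.6]. Speed limits (rad/s): [2.22, 2.22, 2.79, 2.79, 3.14, 3.14, 3.14].

INTERFACE

Orientations are given as a unit quaternion [x, y, z, w].
In Python, from workcell import status, viewer, manip gives the robot as it stands.
- The arm moves only by the tool play_rows, never from a script. Its argument "plan" is one flat list of numbers, 7 for each row, row after row: the turn, a rotation vector about the tool's x, y, z in degrees, then the shift along the tool's x, y, z in m, then the opening, from 0 (shut) to 1 (fully open). In form: [ax, ay, az, dx, dy, dz, grip, ax, ay, az, dx, dy, dz, grip, ...]. A call has 1 to 20 rows; each row is the pose to reach, as a shift and turn from the pose commanded when the call began, along the tool's axes at that moment; what a row does not reach only later rows make up. A row lasts 1/8 s, in which the tool goes at most 62.5 mm and 10.7 degrees, less where a joint would pass 70% of its speed; a pose out of reach is approached as far as the arm can. A call with a gripper value outside its range is refused whole. The fingers move at their own pace and stop on an object; "squeeze" is the grip in N (left out, the last holds). Time passes only in rows, so rows that repeat a pose let the fingers close. It gives the time, the measured TCP pose, the force, the opening and the grip force at its end, in the units of the state.
- status.get_obs(): the state, without advancing time (a new reading comes with each control period).
- viewer.camera(name): name is "scene" or "top" or "wrist"; returns the picture (400x640x3 uint8, red, green, blue); there is no depth.
- viewer.camera_model(name): a dict with "fx", "fy", "cx", "cy" (pixels), "D" ([k1, k2, p1, p2, k3] as OpenCV has them; the pictures are not rectified), "R" (3x3) and "t" (3): a world point X has camera coordinates R X + t. Camera axes: x right, y down, z forward; pixel columns grow to the right and rows downward; lengths in m; the calibration is good to about 2 mm. A picture is of the moment at which its call begins: read the wrist's pose just before it. camera_model takes no time and is no camera call; for the wrist camera it gives the pose at the moment of the call.
- manip.hand_in(): hands the job in; it is judged then, once.
The state is a dict: "clock": time; "joint_pos": joint angles; "joint_velocities": joint speeds; "tau": joint torques, N m; "position": TCP position; "ee_rot": TCP orientation; "ft_force": force on the tool from outside, world axes, zero at the start; "torque": the same for the moment, N m; "grip_width": opening from 0.0 (shut) to 1.0 (fully open); "grasp_force": force on a finger pad.
Only numpy, scipy, OpenCV 4.12 (cv2) and the standard library are available. Lean on these libraries where they do the work, as an engineer would, in place of code of your own. Each camera call takes 0.05 s, during which the arm holds its last target. There are 200 camera calls.

TASK

Ready the jeweller's balance for weighing stones, only touching it with the fingertips: switch it on with the round key, change it to carats with the square key next to it, then fold the draught cover down until it is fully shut, and last of all press the long bar key to zero the dish. Press each key fully down and let it come up again; do not press the bar while the cover is open, nor the round or square key again once the cover is shut. Leave the narrow key, the pan with its dish and everything else on the bench alone, and pick nothing up.

Things in the scene. Friction and masses are not known exactly. Their poses are not given: they have to be found in the camera images.
- balance: Jeweller's balance, light grey, fixed: 290 deep (x), 200 wide (y). Origin on the bench under its middle, front with the key panel to its -x, its left +y. The panel rises from height 50 at x = -145 to 70 at x = -35 (10.3 degrees); four dark keys stand on it in a row at x = -116, from left (+y): round, square, narrow, long bar; a flat display behind them, x = -79 to -42.
- shield (a point): Middle of the draught shield's rim, on the balance at x = 56, y = 0, height 125. Four clear walls rise from height 70 to 125 round the pan, at x = -30 to 141 and y = -85 to 85 on the balance; the hinged cover closes them.
- on_key (a joint): Travel of the round key (20 across), in m: 0 up, 0.004 fully down, square into the panel. Springs back; takes about 1 N to start and 3.3 N to be fully down; counts as pressed from 0.003.
- on_key_top (a point): Centre of the round key's top, which stands 7 mm proud of the panel; at y = 75 on the balance, about 62 above the bench.
- unit_key (a joint): Travel of the square key (17 by 17), as for the round key.
- unit_key_top (a point): Centre of the square key's top, 7 mm proud; at y = 30 on the balance.
- print_key (a joint): Travel of the narrow key (7 wide, 18 deep), as for the round key; not to be pressed.
- print_key_top (a point): Centre of the narrow key's top, 7 mm proud; at y = -12 on the balance.
- tare_key (a joint): Travel of the long bar key (48 wide across the balance, 16 deep), as for the round key.
- tare_key_top (a point): Centre of the bar key's top, 7 mm proud; at y = -66 on the balance.
- cover (a joint): Opening angle of the draught cover, rad: 0 shut (lying level on the shield), growing as its front edge rises; starts somewhere between 0.6 and 1.0. A friction hinge keeps it where it is left; about 3 N pressed straight down on it, 75 or more in front of the hinge, closes it. It meets its stop at 0. Counts as shut below 0.04.
- cover_edge (a point): Middle of the front (free) edge of the cover's upper face. The cover is a clear plate 4 thick in an aluminium frame, 172 wide, 170 from hinge to this edge, with a dark thumb lip 36 wide reaching 9 mm farther.
- cover_hinge (a point): Middle of the cover's hinge line, which runs across the balance at its x = 139, 126 above the bench, at the cover's lower face; the shut cover's upper face is 130 above the bench.
- dish: Small open aluminium weighing dish, 68 across, 18 high, loose on the pan; origin at its underside. Not to be touched.
- tweezers: Steel tweezers, 130 long, 14 wide, 8 high, loose, just right (-y) of the balance. Origin at the underside, middle. Bystander.
- loupe: Folding loupe, 50 by 32, 18 high, loose, just left (+y) of the balance. Bystander.
- stone_jar: Small glass jar with white cap, 34 across, 38 high, loose, left of the balance. Bystander.
- file_pot: Black pot of files, 84 across, 95 high (file handles to 190), loose. Bystander.
- bur_block: Blue plastic block of small burs, 66 by 105, about 55 high with the burs, loose. Bystander.
- bench_block: Steel bench block 68 by 68, 20 high, loose. Bystander.
- ring_clamp: Wooden ring clamp, 130 long, 26 wide, 24 high, loose. Bystander.
- pan: The steel weighing pan inside the draught shield, 110 across, on the balance at x = 56, y = 0; origin 12 below its top. Not to be touched.

How it is judged:
By the outcome, as a careful person would: the job done as asked, in the order asked, and still so for the second after the job is handed in, with the robot touching nothing.
It also fails if it takes over 45 s, if anything falls off the work surface, if the arm or the gripper's body presses on something with over 40 N, if the wrist force passes 120 N, or if a joint passes its speed limit or range.

## Working session

There is one attempt and no reset: what is moved stays moved. The work goes in short steps, Python scripts to look and compute and a tool call to move; the robot and the scene stay as the last step left them, time stands still between calls to the robot, and variables do not carry over. Pictures are saved under pics/ and viewed, at most 10 in all, crops included, and the job is handed in when it is done.

Besides the shell and the picture viewer there is one more tool, called after "Emit:" as name(argument=value, ...) on one line, values as JSON. play_rows: Moves the arm, as the interface text tells. Its arguments: {"type":"object","properties":{"plan":{"type":"array","items":{"type":"number"}},"squeeze":{"type":"number"}},"required":["plan"]}

```bash
mkdir -p pics; ls
python3 - <<'E'
from workcell import status, viewer, manip
import cv2
print(status.get_obs()); print(manip.tip_extent)
for n in ("scene","top"):
    cv2.imwrite(f"pics/{n}0.png",viewer.camera(n)[:,:,::-1])
    print(n,viewer.camera_model(n))
E
```

```text
pics
{'clock': 0.0, 'joint_pos': array([-1.15663174,  0.33289301, -0.06468804,  1.46096214,  0.02158771,
        1.3498991 , -0.08851332]), 'joint_velocities': array([-0.00093662, -0.00026575,  0.00058674, -0.00128138, -0.00100247,
        0.00095547, -0.00105615]), 'tau': array([-1.38629268e-03, -6.25450659e+01,  4.83483437e-02, -3.91611779e+01,
        1.61100720e-02,  9.87105654e-03,  6.70662326e-08]), 'position': array([0.26423425, 0.56599368, 0.24449274]), 'ee_rot': array([ 2.16653445e-01,  9.76248302e-01, -7.21864239e-04, -1.29261240e-04]), 'ft_force': array([-0.17731525,  0.16784012, -0.57296513]), 'torque': array([ 0.00614512, -0.01611407, -0.02820733]), 'grasp_force': 0.0, 'grip_width': 1.0013795248398922}
0.014
scene {'fx': 368.96320367161496, 'fy': 368.96320367161496, 'cx': 322.8388195140882, 'cy': 206.48227173553383, 'D': array([0.02800611, 0.        , 0.        , 0.        , 0.        ]), 'R': array([[-0.29799653,  0.95443013, -0.01616178],
       [ 0.77690813,  0.23266292, -0.58504848],
       [-0.55462765, -0.18689863, -0.81083726]]), 't': array([ 0.16858862, -0.43382274,  1.50916921])}
top {'fx': 491.28177277705424, 'fy': 491.28177277705424, 'cx': 319.94150398017615, 'cy': 196.9234507782632, 'D': array([-0.03267414,  0.        ,  0.        ,  0.        ,  0.        ]), 'R': array([[ 0.02324842, -0.99972654, -0.0025208 ],
       [-0.98067496, -0.02231529, -0.19436731],
       [ 0.19425791,  0.00699082, -0.98092558]]), 't': array([-0.00193607,  0.62710245,  1.30436712])}
```

View pics/scene0.png

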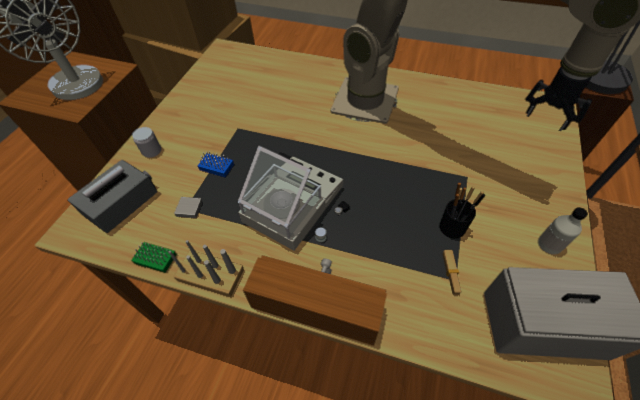

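View pics/top0.png

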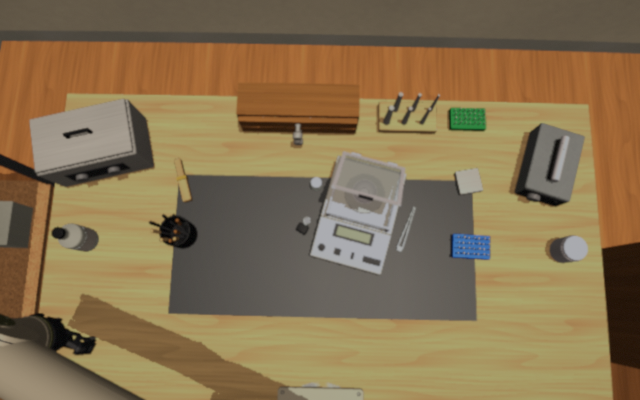

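The top view shows the balance at about (355, 212), with keys along row ~255 and the cover lip near (366, 198). I'll enlarge both views.

Run:
```python
import cv2
a=cv2.imread("pics/top0.png")[145:280,300:420]
b=cv2.imread("pics/scene0.png")[140:250,230:350]
cv2.imwrite("pics/c_top.png",cv2.resize(a[80:135],None,fx=6,fy=6,interpolation=cv2.INTER_CUBIC))
cv2.imwrite("pics/c_scene.png",cv2.resize(b,None,fx=5,fy=5,interpolation=cv2.INTER_CUBIC))
```

```text
(no output)
```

View pics/c_top.png

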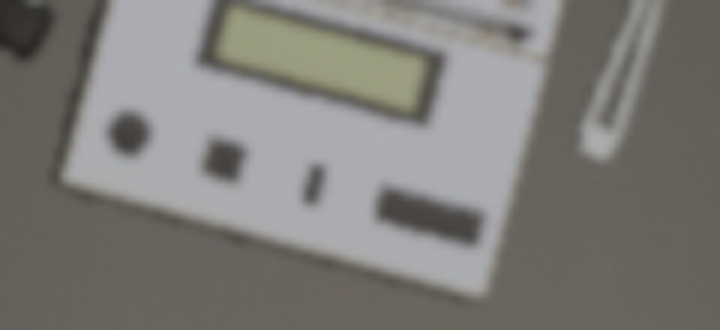

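View pics/c_scene.png

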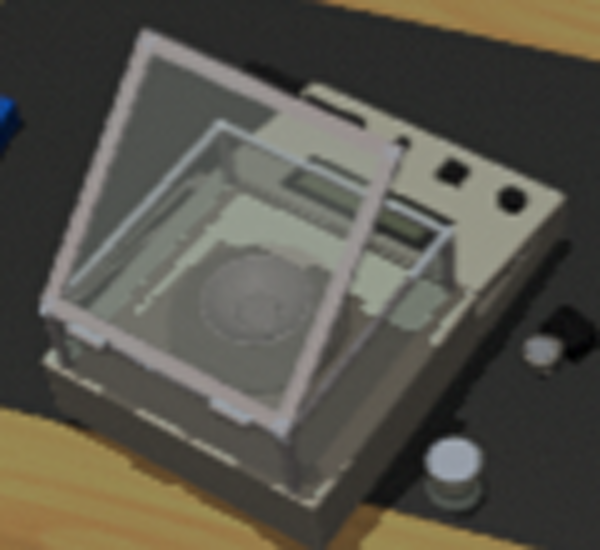

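Top crop: round key (129,133), square (223,159), narrow (314,185), bar (430,216), panel front corners (62,180) and (487,296). Scene crop: the cover's free corners are at (147,33) and (397,152), hinge corners at (45,308) and (285,428), round key (512,199) and square key (452,173). Next I fit the balance pose and the cover angle.

```bash
cat > h.py <<'E'
import numpy as np, cv2
from scipy.spatial.transform import Rotation as Ro
from scipy.optimize import least_squares
from workcell import viewer,status
CM={n:viewer.camera_model(n) for n in ("top","scene")}
def proj(n,P):
    m=CM[n]; K=np.array([[m["fx"],0,m["cx"]],[0,m["fy"],m["cy"]],[0,0,1]])
    return cv2.projectPoints(np.asarray(P,float),cv2.Rodrigues(m["R"])[0],m["t"],K,m["D"])[0][:,0]
def W(p,P):  # balance mm -> world m
    P=np.asarray(P,float)/1000; c,s=np.cos(p[2]),np.sin(p[2])
    return P@np.array([[c,-s,0],[s,c,0],[0,0,1]]).T+[p[0],p[1],0]
def cov(t,y,d=170,h=4): return [139-d*np.cos(t)+h*np.sin(t),y,126+d*np.sin(t)+h*np.cos(t)]
kz=62.2
KEYS=[[-117.2,75,kz],[-117.2,30,kz],[-117.2,-12,kz],[-117.2,-66,kz]]
E
python3 - <<'E'
from h import *
tp=np.array([[129,133],[223,159],[314,185],[430,216],[62,180],[487,296]])/6+[299.6,224.6]
T=KEYS+[[-145,100,50],[-145,-100,50]]
sp=np.array([[512,199],[452,173],[565,197],[147,33],[397,152],[45,308],[285,428]])/5+[229.6,139.6]
def res(p,split=False):
    S=[KEYS[0],KEYS[1],[-145,100,50],cov(p[3],-86),cov(p[3],86),cov(p[3],-86,0),cov(p[3],86,0)]
    return np.r_[(proj("top",W(p,T))-tp).ravel(),(proj("scene",W(p,S))-sp).ravel()]
for f in (slice(None),slice(0,12)):
    r=least_squares(lambda p:res(p)[f],[.5,-.05,.0,.8]); print(r.x,np.degrees(r.x[2])); print(res(r.x).reshape(-1,2).round(1).tolist())
    p=r.x; print(W(p,KEYS).round(4).tolist(), W(p,[cov(p[3],0)]).round(4))
E
```

```text
[ 0.58373756 -0.09480963 -0.24675984  0.71142702] -14.138297378645142
[[-0.2, 0.0], [0.1, 0.1], [-0.1, -0.1], [-0.2, 0.0], [-0.5, -0.0], [-0.6, 0.2], [-0.4, -0.7], [-0.3, -0.9], [-0.0, -0.5], [-0.7, -0.6], [1.3, -0.7], [-1.6, 0.1], [-0.1, 2.1]]
[[0.4884, 0.0065, 0.0622], [0.4774, -0.0371, 0.0622], [0.4672, -0.0778, 0.0622], [0.454, -0.1302, 0.0622]] [[ 0.5962 -0.0979  0.24  ]]
[ 0.58399291 -0.09500008 -0.24302097  0.8       ] -13.924075949458318
[[0.0, 0.1], [0.3, 0.1], [0.1, -0.2], [0.1, -0.1], [-0.3, 0.0], [-0.3, 0.1], [-0.5, -0.7], [-0.4, -0.9], [-0.2, -0.6], [-3.8, -0.9], [-1.1, -0.8], [-1.6, 0.4], [0.0, 2.3]]
[[0.4883, 0.006, 0.0622], [0.4775, -0.0377, 0.0622], [0.4673, -0.0784, 0.0622], [0.4544, -0.1309, 0.0622]] [[ 0.6067 -0.1006  0.2507]]
```

```bash
cat >> h.py <<'E'
POSE=np.array([.5839,-.0949,-.2450,.711])
def goal(tip,tilt=10.3,ext=.014):
    """print row (turn deg, shift m) putting the fingertips at balance point tip (mm), tool z into the panel"""
    o=status.get_obs(); R0=Ro.from_quat(o["ee_rot"])
    R1=Ro.from_euler("z",POSE[2])*Ro.from_euler("y",-np.radians(tilt))*Ro.from_matrix(np.diag([-1,1,-1]))
    tgt=W(POSE,[tip])[0]-R1.apply([0,0,ext])
    rv=np.degrees((R0.inv()*R1).as_rotvec()); d=R0.inv().apply(tgt-o["position"])
    print("turn",rv.round(2),"shift",d.round(4),"TCP",tgt.round(4)); return R1
def up(p,d): # d mm off the panel along its normal
    a=np.radians(10.3); return np.array(p)+d*np.array([-np.sin(a),0,np.cos(a)])
E
python3 - <<'E'
from h import *
goal(up(KEYS[0],160));goal(up(KEYS[0],30));
a=np.array([[175,232]],float)
r=least_squares(lambda q:(proj("top",[[q[0],q[1],.05]])-a).ravel(),[.5,.3]);print("pot",r.x)
E
```

```text
turn [ -1.06 -10.27 -10.95] shift [-0.4093 -0.4183  0.0118] TCP [0.4582 0.0138 0.2334]
turn [ -1.06 -10.27 -10.95] shift [-0.4321 -0.4137  0.1397] TCP [0.4808 0.0082 0.1055]
pot [0.52089397 0.41243672]
```

Emit:
play_rows(plan=[-1.06,-10.27,-10.95,-0.41,-0.418,0.01,0,-1.06,-10.27,-10.95,-0.41,-0.418,0.01,0,-1.06,-10.27,-10.95,-0.41,-0.418,0.01,0,-1.06,-10.27,-10.95,-0.41,-0.418,0.01,0,-1.06,-10.27,-10.95,-0.41,-0.418,0.01,0,-1.06,-10.27,-10.95,-0.41,-0.418,0.01,0,-1.06,-10.27,-10.95,-0.41,-0.418,0.01,0,-1.06,-10.27,-10.95,-0.41,-0.418,0.01,0,-1.06,-10.27,-10.95,-0.41,-0.418,0.01,0,-1.06,-10.27,-10.95,-0.41,-0.418,0.01,0,-1.06,-10.27,-10.95,-0.41,-0.418,0.01,0,-1.06,-10.27,-10.95,-0.41,-0.418,0.01,0,-1.06,-10.27,-10.95,-0.432,-0.414,0.14,0,-1.06,-10.27,-10.95,-0.432,-0.414,0.14,0,-1.06,-10.27,-10.95,-0.432,-0.414,0.14,0,-1.06,-10.27,-10.95,-0.432,-0.414,0.14,0])

```text
clock: 2.1
position: [0.481, 0.0093, 0.1062]
ee_rot: [0.121, 0.989, -0.01, 0.089]
ft_force: [0.3, 0.4, 0.7]
grip_width: -0.001
grasp_force: 0.0
```

Run:
```python
from h import *
from workcell import manip
o=status.get_obs(); print(o["clock"],o["position"],o["ft_force"],o["grip_width"],manip.tip_extent)
goal(up(KEYS[0],5)); 
m=viewer.camera_model("wrist");im=viewer.camera("wrist");CM["wrist"]=m
print(proj("wrist",W(POSE,KEYS)).round().tolist())
cv2.imwrite("pics/w1.png",im[:,:,::-1])
```

```text
2.1 [0.48097151 0.00933936 0.10624769] [0.3282508  0.38037326 0.72461902] -0.0010255738843784972 0.014
turn [0.08 0.01 0.05] shift [ 0.0001 -0.0012  0.0258] TCP [0.4851 0.0071 0.0809]
[[317.0, 240.0], [236.0, 240.0], [160.0, 240.0], [63.0, 240.0]]
```

View pics/w1.png

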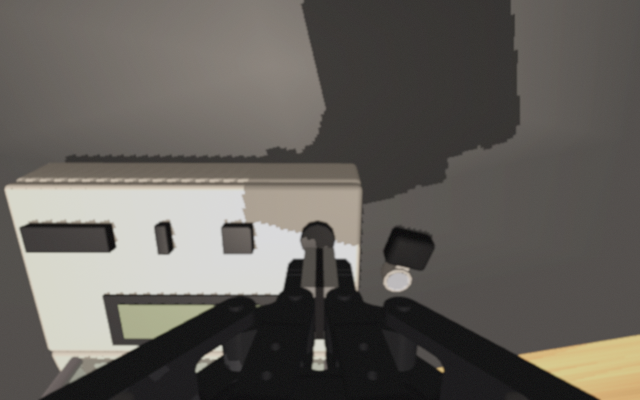

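The wrist view shows the shut fingertips over the round key at (318,234). The other keys are within about 2 px sideways of the prediction, which is about 1 mm, so the pose is good.

Emit:
play_rows(plan=[0,0,0,0,-0.001,0.026,0,0,0,0,0,-0.001,0.026,0,0,0,0,0,-0.001,0.03,0,0,0,0,0,-0.001,0.032,0,0,0,0,0,-0.001,0.034,0,0,0,0,0,-0.001,0.034,0])

```text
clock: 2.9
position: [0.4871, 0.0064, 0.0724]
ee_rot: [0.122, 0.988, -0.01, 0.09]
ft_force: [1.8, 2.1, 3.6]
grip_width: -0.001
grasp_force: 1.5
```

Emit:
play_rows(plan=[0,0,0,0,0,0.0015,0,0,0,0,0,0,0.0025,0,0,0,0,0,0,0.0025,0])

```text
clock: 3.28
position: [0.4874, 0.0064, 0.0712]
ee_rot: [0.122, 0.988, -0.01, 0.089]
ft_force: [-16.0, 1.3, 37.3]
grip_width: 0.001
grasp_force: 19.4
```

The key is fully down at its stop (37 N). Now lift and go to the square key.

Emit:
play_rows(plan=[0,0,0,0,0,-0.015,0,0,0,0,0,0,-0.025,0,0,0,0,0,0,-0.025,0,0,0,0,0,-0.045,-0.025,0,0,0,0,0,-0.045,-0.025,0,0,0,0,0,-0.045,-0.025,0])

```text
clock: 4.03
position: [0.4714, -0.0364, 0.0935]
ee_rot: [0.122, 0.988, -0.01, 0.089]
ft_force: [0.4, 0.8, 1.0]
grip_width: 0.003
grasp_force: 0.0
```

Run:
```python
from h import *
o=status.get_obs(); print(o["position"],o["ft_force"])
goal(KEYS[1])
```

```text
[ 0.47135941 -0.03644091  0.09352841] [0.37281832 0.80723682 0.97586449]
turn [ 0.06 -0.02 -0.03] shift [-0.0005  0.0006  0.0179] TCP [ 0.475  -0.0368  0.076 ]
```

Emit:
play_rows(plan=[0,0,0,0,0,0.015,0,0,0,0,0,0,0.019,0,0,0,0,0,0,0.021,0,0,0,0,0,0,0.0225,0,0,0,0,0,0,0.0235,0,0,0,0,0,0,0.0235,0])

```text
clock: 4.78
position: [0.4755, -0.0372, 0.0716]
ee_rot: [0.122, 0.989, -0.01, 0.089]
ft_force: [-11.0, 3.2, 18.3]
grip_width: -0.001
grasp_force: 10.2
```

At the stop again (18 N). Now retreat up and compute the cover approach.

Emit:
play_rows(plan=[0,0,0,0,0,-0.02,0,0,0,0,0,0,-0.06,0,0,0,0,0,0,-0.12,0,0,0,0,0,0,-0.18,0,0,0,0,0,0,-0.23,0,0,0,0,0,0,-0.23,0,0,0,0,0,0,-0.23,0])

```text
clock: 5.65
position: [0.4355, -0.0281, 0.2966]
ee_rot: [0.122, 0.988, -0.01, 0.089]
ft_force: [-0.4, -0.2, -0.6]
grip_width: -0.001
grasp_force: 0.0
```

Run:
```python
from h import *
o=status.get_obs(); print(o["clock"],o["position"],o["ft_force"])
for z in (285,235,180,150,136,130,128): goal([18,0,z],0)
m=viewer.camera_model("scene");im=viewer.camera("scene")
cv2.imwrite("pics/s2.png",cv2.resize(im[130:250,220:360],None,fx=5,fy=5,interpolation=cv2.INTER_CUBIC)[:,:,::-1])
```

```text
5.65 [ 0.43550832 -0.02809083  0.29658196] [-0.44801574 -0.24711009 -0.62572961]
turn [ 0.08 10.3  -0.02] shift [-0.1757 -0.0288  0.0294] TCP [ 0.6014 -0.0993  0.299 ]
turn [ 0.08 10.3  -0.02] shift [-0.1668 -0.0288  0.0786] TCP [ 0.6014 -0.0993  0.249 ]
turn [ 0.08 10.3  -0.02] shift [-0.157  -0.0289  0.1327] TCP [ 0.6014 -0.0993  0.194 ]
turn [ 0.08 10.3  -0.02] shift [-0.1516 -0.029   0.1623] TCP [ 0.6014 -0.0993  0.164 ]
turn [ 0.08 10.3  -0.02] shift [-0.1491 -0.029   0.176 ] TCP [ 0.6014 -0.0993  0.15  ]
turn [ 0.08 10.3  -0.02] shift [-0.148  -0.029   0.1819] TCP [ 0.6014 -0.0993  0.144 ]
turn [ 0.08 10.3  -0.02] shift [-0.1477 -0.029   0.1839] TCP [ 0.6014 -0.0993  0.142 ]
```

View pics/s2.png

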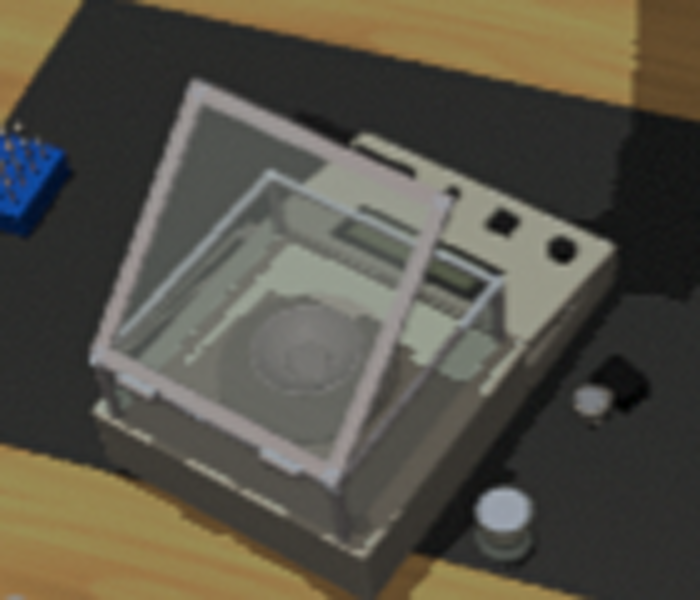

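The cover is still open and nothing else has moved. Approach above the cover, r≈147 from the hinge.

Emit:
play_rows(plan=[0.08,10.3,0,-0.06,-0.01,0.011,0,0.08,10.3,0,-0.12,-0.02,0.021,0,0.08,10.3,0,-0.1875,-0.029,0.0315,0,0.08,10.3,0,-0.1875,-0.029,0.0315,0,0.08,10.3,0,-0.1875,-0.029,0.0315,0,0.08,10.3,0,-0.183,-0.029,0.056,0,0.08,10.3,0,-0.1786,-0.029,0.0807,0,0.08,10.3,0,-0.1768,-0.029,0.0906,0,0.08,10.3,0,-0.175,-0.029,0.1004,0,0.08,10.3,0,-0.1732,-0.029,0.1102,0,0.08,10.3,0,-0.1714,-0.029,0.1201,0])

```text
clock: 7.08
position: [0.6132, -0.1021, 0.2094]
ee_rot: [0.122, 0.992, 0.0, 0.0]
ft_force: [-0.6, 0.5, 1.0]
grip_width: 0.004
grasp_force: 0.4
```

Run:
```python
from h import *
o=status.get_obs(); print(o["clock"],o["position"],o["ft_force"])
for z in (180,150,136,130): goal([30,0,z],0)
im=viewer.camera("scene")
cv2.imwrite("pics/s3.png",cv2.resize(im[90:250,220:360],None,fx=3.6,fy=3.6,interpolation=cv2.INTER_CUBIC)[:,:,::-1])
```

```text
7.075 [ 0.61320236 -0.10208087  0.20937513] [-0.61983075  0.50407388  0.97576559]
turn [ 0.01  0.05 -0.01] shift [ 0.0002 -0.0001  0.0154] TCP [ 0.613  -0.1022  0.194 ]
turn [ 0.01  0.05 -0.01] shift [ 0.0002 -0.0002  0.0454] TCP [ 0.613  -0.1022  0.164 ]
turn [ 0.01  0.05 -0.01] shift [ 0.0002 -0.0002  0.0594] TCP [ 0.613  -0.1022  0.15  ]
turn [ 0.01  0.05 -0.01] shift [ 0.0002 -0.0002  0.0654] TCP [ 0.613  -0.1022  0.144 ]
```

View pics/s3.png

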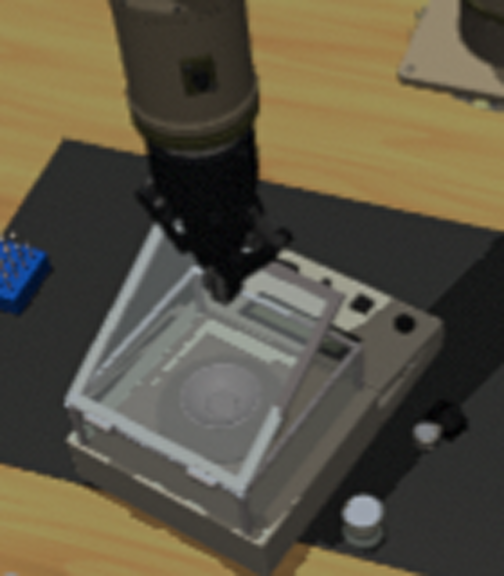

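The fingertips are on the cover near its front middle and it is swinging down cleanly. Continue to the stop.

Emit:
play_rows(plan=[0,0,0,0,0,0.01,0,0,0,0,0,0,0.02,0,0,0,0,0,0,0.03,0,0,0,0,0,0,0.04,0,0,0,0,0,0,0.05,0,0,0,0,0,0,0.058,0,0,0,0,0,0,0.063,0,0,0,0,0,0,0.065,0,0,0,0,0,0,0.066,0,0,0,0,0,0,0.066,0])

```text
clock: 8.38
position: [0.6131, -0.1021, 0.1442]
ee_rot: [0.122, 0.992, 0.0, 0.0]
ft_force: [-2.6, 1.3, 4.6]
grip_width: -0.002
grasp_force: 2.4
```

Emit:
play_rows(plan=[0,0,0,0,0,0.001,0,0,0,0,0,0,0.0015,0,0,0,0,0,0,0.0015,0])

```text
clock: 8.75
position: [0.6131, -0.1021, 0.144]
ee_rot: [0.122, 0.992, 0.001, 0.0]
ft_force: [-8.9, 2.8, 16.2]
grip_width: -0.002
grasp_force: 8.5
```

The cover is against its stop. Lift off.

Emit:
play_rows(plan=[0,0,0,0,0,-0.02,0,0,0,0,0,0,-0.06,0,0,0,0,0,0,-0.08,0,0,0,0,0,0,-0.08,0])

```text
clock: 9.25
position: [0.6139, -0.1023, 0.2238]
ee_rot: [0.122, 0.992, 0.0, 0.002]
ft_force: [-0.4, -0.0, -0.8]
grip_width: 0.0
grasp_force: 0.0
```

Run:
```python
from h import *
o=status.get_obs(); print(o["clock"],o["position"],o["ft_force"])
goal(up(KEYS[3],140));goal(up(KEYS[3],18))
im=viewer.camera("scene")
cv2.imwrite("pics/s4.png",cv2.resize(im[130:250,220:360],None,fx=5,fy=5,interpolation=cv2.INTER_CUBIC)[:,:,::-1])
```

```text
9.25 [ 0.61389084 -0.1022982   0.22376331] [-0.40769319 -0.01990909 -0.83303698]
turn [ 4.000e-02 -1.012e+01 -1.000e-02] shift [ 0.1757 -0.0661  0.0094] TCP [ 0.4275 -0.1238  0.2137]
turn [ 4.000e-02 -1.012e+01 -1.000e-02] shift [ 0.1542 -0.0662  0.1295] TCP [ 0.4486 -0.1291  0.0937]
```

View pics/s4.png

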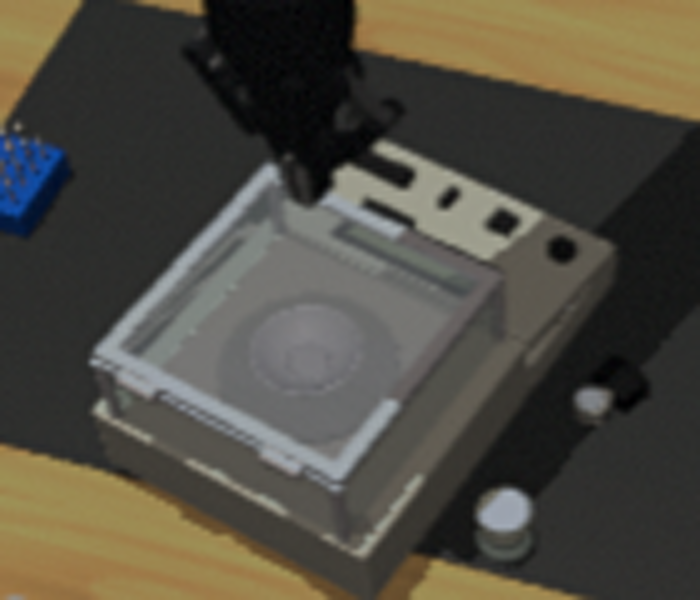

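The cover lies flat on the shield, so it is shut. Now the bar key.

Emit:
play_rows(plan=[0,-10.12,0,0.06,-0.022,0.003,0,0,-10.12,0,0.12,-0.045,0.006,0,0,-10.12,0,0.1757,-0.066,0.0094,0,0,-10.12,0,0.1757,-0.066,0.0094,0,0,-10.12,0,0.1757,-0.066,0.0094,0,0,-10.12,0,0.165,-0.066,0.0695,0,0,-10.12,0,0.1542,-0.066,0.1295,0,0,-10.12,0,0.1542,-0.066,0.1295,0,0,-10.12,0,0.1542,-0.066,0.1295,0])

```text
clock: 10.42
position: [0.4481, -0.1285, 0.0939]
ee_rot: [0.121, 0.989, -0.011, 0.088]
ft_force: [-0.1, -0.5, 0.7]
grip_width: 0.004
grasp_force: 0.0
```

Run:
```python
from h import *
o=status.get_obs(); print(o["clock"],o["position"],o["ft_force"])
goal(KEYS[3])
```

```text
10.425 [ 0.4481289  -0.12848592  0.09390332] [-0.0939094  -0.53793508  0.6817928 ]
turn [-0.02 -0.15  0.04] shift [-0.0006 -0.0005  0.0183] TCP [ 0.4518 -0.1299  0.076 ]
```

Emit:
play_rows(plan=[0,0,0,0,0,0.015,0,0,0,0,0,0,0.019,0,0,0,0,0,0,0.021,0,0,0,0,0,0,0.0225,0,0,0,0,0,0,0.0235,0,0,0,0,0,0,0.024,0])

```text
clock: 11.18
position: [0.4527, -0.1292, 0.0708]
ee_rot: [0.122, 0.989, -0.009, 0.088]
ft_force: [-20.7, 7.7, 46.8]
grip_width: 0.002
grasp_force: 24.8
```

Fully down at the stop. Lift clear.

Emit:
play_rows(plan=[0,0,0,0,0,-0.015,0,0,0,0,0,0,-0.06,0,0,0,0,0,0,-0.12,0,0,0,0,0,0,-0.16,0,0,0,0,0,0,-0.16,0,0,0,0,0,0,-0.16,0])

```text
clock: 11.92
position: [0.4239, -0.1231, 0.2261]
ee_rot: [0.122, 0.989, -0.011, 0.088]
ft_force: [0.3, -0.8, -0.4]
grip_width: -0.001
grasp_force: 0.0
```

Run:
```python
from h import *
from workcell import manip
o=status.get_obs(); print(o["clock"],o["position"],o["ft_force"])
im=viewer.camera("scene")
a=cv2.cvtColor(im[:,:,::-1],cv2.COLOR_RGB2BGR)
cv2.imwrite("pics/s5.png",cv2.resize(im[130:250,220:360],None,fx=5,fy=5,interpolation=cv2.INTER_CUBIC)[:,:,::-1])
```

```text
11.925 [ 0.42394985 -0.12313801  0.22609663] [ 0.26977603 -0.82866489 -0.37337616]
```

View pics/s5.png

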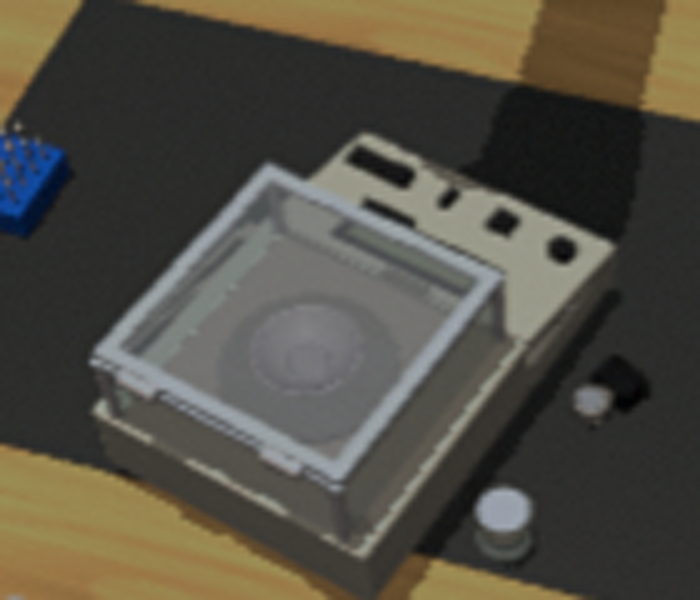

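The cover is shut, the keys are up, the dish, loupe and jar have not moved, and the arm is clear. Handing in.

```bash
python3 -c "
from workcell import manip
print(manip.hand_in())"
```

```text
the job is handed in; nothing more can be done
None
```

The job is handed in at about 12 s on the clock: round key, then square key, cover fully shut, then bar key, each key pressed to its stop and released; the narrow key, pan and dish were not touched.

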